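# Swing an ink roller plumb in the grip and hang it under the shelf

## Robot

A 6-joint arm with a two-finger parallel gripper is mounted at the origin on the work surface. World frame = base frame: x ahead of the robot, y to its left, z up, the work surface at z = 0. Lengths are in m, angles in rad, forces in N, time in s.
With the tool pointing down it reaches from about 0.275 to 0.85 m from the base axis. Payload 5.2 kg.
Tool frame: the origin (TCP) lies midway between the tips of the shut fingers; the grasp point (between the pads) lies 19 mm behind it; y points along the fingers, x is the direction in which the jaws open and shut, and the axes are right-handed (so a half turn about y gives the same grasp; the last joint's range is limited). The gripper opens to 85 mm and grips with 20 to 120 N. Pads are 22 mm wide; open, the fingers measure 114 mm over their backs; the gripper's body (76 mm by 85 mm) begins 54 mm behind the grasp point. The pads swing forward as they close: fully open they stand 13 mm farther back than shut.
Start: joints at [0.914, 0.259, 1.535, -0, 1.348, -0.203], TCP at [0.241, 0.494, 0.231] pointing down, gripper open.
Joint ranges: [-3.14, 3.14], [-0.91, 2.08], [0.19, 2.58], [-1.22, 4.36], [0.22, 2.71], [-3.12, 3.12]. Speed limits (rad/s): [2.57, 2.57, 3.14, 3.14, 3.14, 3.14].

## Interface

Orientations are given as a rotation vector (axis times angle).
In Python, from bench import * gives the robot as it stands. Calls block until the motion is done:
- move_ptp(position, orientation): joint-space move of the TCP to a pose.
- line_to(position, max_speed=0.15, ori=None, stop_force=None): straight line of the TCP; ori=None keeps the orientation; max_speed is the mean speed in m/s. With stop_force (N) it stops when the force on the tool has changed by that much, and returns True; else False.
- movej(angles): joint-space move.
- set_gripper(opening, f_grip=None): opening from 0.0 (shut) to 1.0 (fully open); f_grip is the grip in N (None keeps the last); returns when the fingers have stopped.
- hold(seconds).
- inverse_kinematics(position, orientation): joint angles nearest the present ones, or None.
- get_state(): the state.
- snapshot(name): name is "scene" or "top" or "wrist"; returns the picture (384x512x3 uint8, red, green, blue); there is no depth.
- camera_info(name): a dict with "fx", "fy", "cx", "cy" (pixels), "R" (3x3) and "t" (3): a world point X has camera coordinates R X + t; the wrist camera has in their place "hand_eye" (4x4, takes a point from camera to tool coordinates, whose origin is the TCP and whose axes are the tool frame's). Camera axes: x right, y down, z forward; pixel columns grow to the right and rows downward; lengths in m; the calibration is good to about 2 mm. A picture is of the moment at which its call begins: read the wrist's pose just before it. camera_info takes no time and is no camera call.
A pose or a line that the arm cannot do raises MotionError and nothing moves.
- close_job(): hands the job in, once; it reports no verdict.
The state is a dict: "clock": time; "q": joint angles; "joint_velocities": joint speeds; "joint_efforts": joint torques, N m; "position": TCP position; "eef_rot": TCP orientation; "contact_force": force on the tool from outside, world axes, zero at the start; "torque": the same for the moment, N m; "finger_gap": opening from 0.0 (shut) to 1.0 (fully open).
Only numpy, scipy, OpenCV 4.12 (cv2) and the standard library are available. Lean on these libraries where they do the work, as an engineer would, in place of code of your own. Each camera call takes 0.05 s, during which the arm holds its last target.

## Task

Tidy the art table: pinch the ink roller lying in the open box by its round wooden head and lift it out, ease the grip until its heavy rubber end swings down and it hangs plumb, then squeeze it firmly again and hold it still for a moment in mid-air. Keeping it upright, reach in under the rack's shelf with the gripper leaning, lower the wooden head onto the two prongs of the empty hanger with the neck between them before letting go, and leave it hanging there still, rubber end down. Leave the hung scraper and everything else where it is.

Things in the scene. Friction and masses are not known exactly. Their poses are not given: they have to be found in the camera images.
- roller_head (a point): Centre of the wooden head of the loose ink roller (0.26 to 0.46 kg): a disc 46 mm across, 34 mm wide between two flat faces to pinch, its axis along y. x points from rubber end to head: level in the box, straight up once hung. Pinched hard it keeps its angle; pinched by each pad with about its own weight (3 to 5 N) it swings down about the pads without slipping; below that it drops. Starts 28 mm above the table.
- roller_rubber (a point): Centre of the ink roller's rubber cylinder: 46 mm diameter, 94 mm wide, 120 mm from the head's centre. Axes as the head's. Between them a steel neck, 10 mm wide (y), 12 mm thick, runs from the head to a yoke 108 mm wide, whose near side is 78 mm from the head's centre. The whole weighs about as if at a point 100 mm from the head's centre.
- craft_box: Fixed open cardboard box in which the ink roller lies, head towards +x of the box. Outside 235 mm (x) by 210 mm (y), 60 mm high, walls and floor 5 mm. Origin at the centre of its underside. Its far wall stands about 50 mm beyond the head's centre.
- rack: Fixed plywood rack, 280 mm wide (y), open to the front (-x). Origin on the table; foot 16 mm high from x = -60 to +100 mm, three slim posts at the back from x = +65 mm, 356 mm high, and a rail that carries the prongs. A shelf overhangs the hangers: underside 300 mm, top 314 mm above the table, front edge at x = -14 mm, so a gripper pointing straight down does not fit over them. Two hangers, at y = +70 and -70 mm.
- hanger_left (a point): Hanger at the rack's +y side: point midway between its two prongs, level with their tops (160 mm above the table). Axes as the rack's; prongs run along x from their free ends, 45 mm before this point, to the rail. Each 5 mm wide, 8 mm high, 18 mm clear gap; the front 6 mm turn up 10 mm. A head resting on them has its centre 23 mm above this point, from 20 mm before it to 30 mm behind.
- hanger_right (a point): The same for the hanger at the rack's -y side. One of the two hangers holds the scraper, the other is empty.
- scraper: Loose scraper already hanging on one of the two hangers by a wooden head of the same shape; blade 60 mm wide. Origin at the middle of its lower edge, 107 mm below its head's centre. Leave it hanging.
- shelf_jar: Loose glass jar, 48 mm diameter, 60 mm high, standing on the rack's shelf. Origin at its underside. Leave it.
- paint_jar: Loose paint jar, 56 mm diameter, 75 mm high, on the table between box and rack. Origin at its underside. Leave it.
- paint_a: Loose paint bottle, 72 mm diameter, 170 mm high. Origin at its underside. Leave it.
- paint_b: Loose paint bottle, 80 mm diameter, 190 mm high. Origin at its underside. Leave it.
- tumbler: Loose steel tumbler, 80 mm diameter, 175 mm high. Origin at its underside. Leave it.
- bowl: Loose bowl, 130 mm diameter, 60 mm high. Origin at its underside. Leave it.
- brush: Loose paint brush 190 mm long lying on the table. Leave it.
- tape: Loose roll of paper tape, 90 mm diameter, 30 mm high. Leave it.
Things that resemble listed ones, but are neither listed nor needed, are in the scene too. What is shaped like the part that bears roller_head but green or purple is not meant.

How it is judged:
By the outcome, as a careful person would: the job done as asked, in the order asked, and still so for the second after the job is handed in, with the robot touching nothing.
It also fails if it takes over 67 s, if anything falls off the work surface, if the arm or the gripper's body presses on something with over 40 N, if the wrist force passes 120 N, or if a joint passes its speed limit or range.

## Working session

There is one attempt and no reset: what is moved stays moved. The work goes in short steps, each a Python script; the robot and the scene stay as the last script left them, time stands still between calls to the robot, and variables do not carry over. Pictures are saved under pics/ and viewed, and the job is handed in when it is done.

```bash
ls; mkdir -p pics
python3 - <<'E'
from bench import *
import cv2
for n in ("scene","top","wrist"):
    s=get_state()
    cv2.imwrite(f"pics/{n}0.png",snapshot(n)[:,:,::-1])
    c=camera_info(n); print(n,{k:(v.round(4).tolist() if hasattr(v,'round') and hasattr(v,'tolist') else v) for k,v in c.items()})
print(s)
E
```

```text
pics
scene {'fx': 364.8799716525029, 'fy': 364.8799716525029, 'cx': 252.30615387427977, 'cy': 187.79426648878905, 'R': [[-0.7061, 0.708, -0.0154], [0.4367, 0.4181, -0.7966], [-0.5575, -0.5692, -0.6044]], 't': [0.3131, -0.0854, 1.7844]}
top {'fx': 347.2364071172632, 'fy': 347.2364071172632, 'cx': 264.75898755475447, 'cy': 191.6761299728925, 'R': [[-0.0164, -0.9998, -0.007], [-0.9812, 0.0174, -0.1924], [0.1925, 0.0038, -0.9813]], 't': [0.0573, 0.5247, 1.2859]}
wrist {'fx': 292.6883891244536, 'fy': 292.6883891244536, 'cx': 255.32845389463853, 'cy': 191.31195898347858, 'hand_eye': [[1.0, -0.0005, -0.0007, 0.001], [0.0006, -0.294, 0.9558, -0.1421], [-0.0007, -0.9558, -0.294, 0.0747], [0.0, 0.0, 0.0, 1.0]]}
{'clock': 0.1, 'q': array([ 9.14209953e-01,  2.59277408e-01,  1.53595256e+00,  6.28775214e-06,
        1.34799969e+00, -2.02814088e-01]), 'joint_velocities': array([-0.00054496,  0.00020002, -0.00147385,  0.00090486,  0.00081139,
       -0.00217901]), 'joint_efforts': array([ 3.06672577e-03, -4.46965742e+01, -2.91247433e+01, -2.03723002e-04,
        6.22403852e-03, -3.23600666e-06]), 'position': array([0.24079344, 0.49397412, 0.23056236]), 'eef_rot': array([-1.39092195, -0.86760718,  0.8701267 ]), 'contact_force': array([-0.34064594,  0.48464924, -1.23522012]), 'torque': array([-0.00723413,  0.01804203,  0.02026761]), 'finger_gap': 1.0049692111886146}
```

Run:
```python
import cv2
for n in ("scene","top","wrist"):
    cv2.imwrite(f"pics/{n}0b.png",cv2.resize(cv2.imread(f"pics/{n}0.png"),(800,600),interpolation=cv2.INTER_CUBIC))
```

```text
(no output)
```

View pics/scene0b.png

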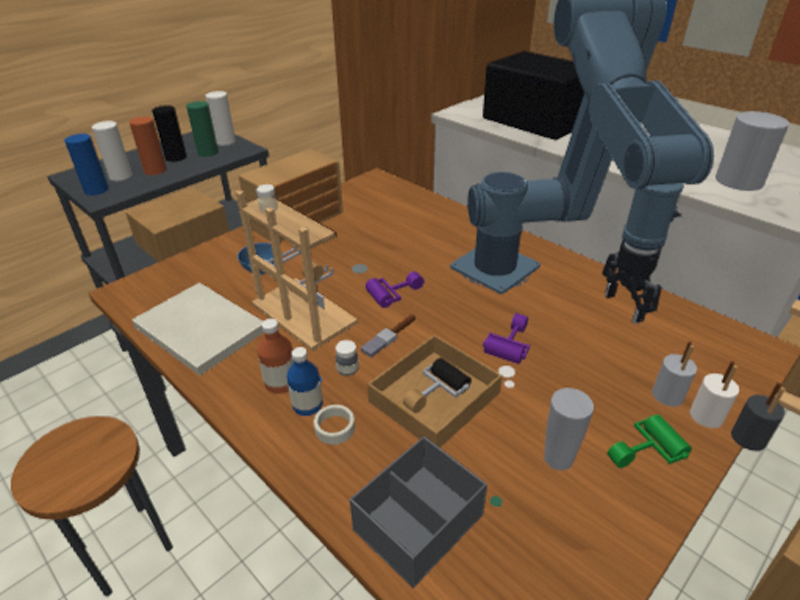

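View pics/top0b.png

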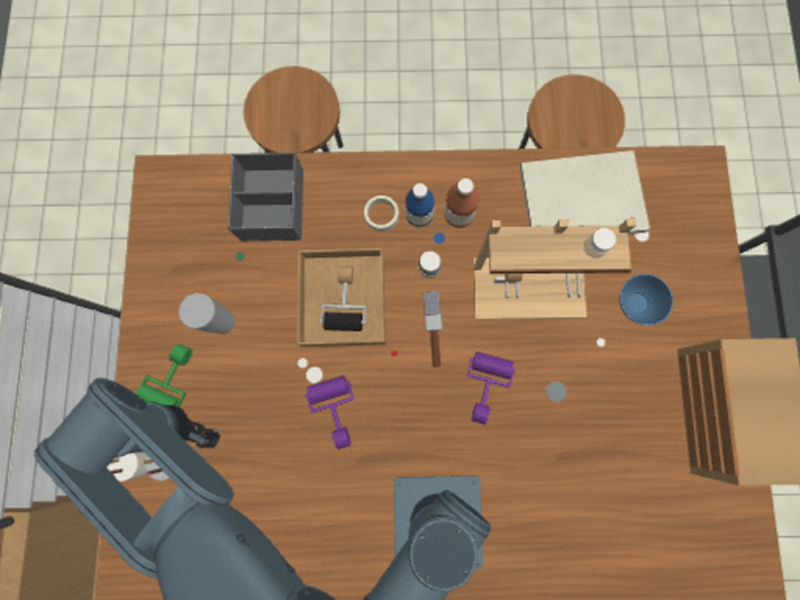

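View pics/wrist0b.png

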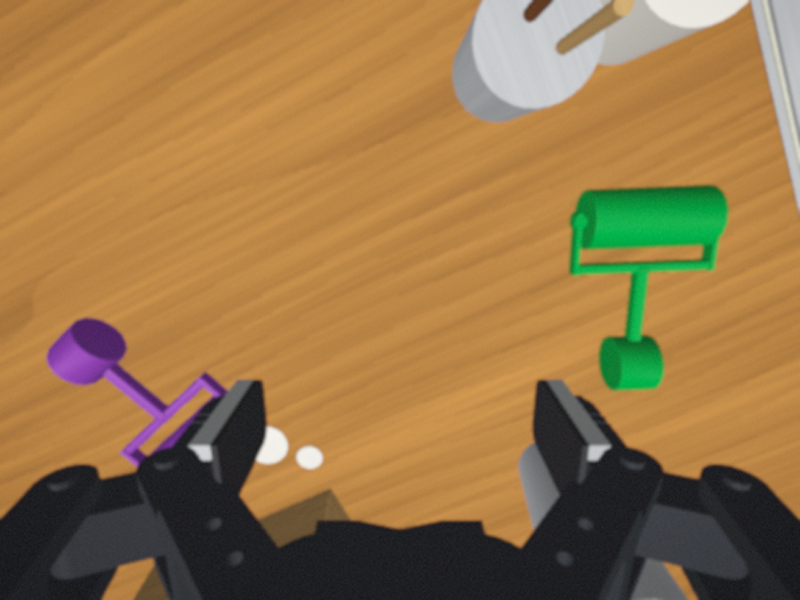

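The top view shows the wooden-headed roller in the box (345,275). The look-alikes are purple at (341,438) and (481,413) and green at (180,355). In the rack at right, the hanger at (510,285) seems to hold the scraper and the one at (573,285) looks empty. Next I'll look at close crops.

Run:
```python
import cv2
t=cv2.imread("pics/top0.png"); s=cv2.imread("pics/scene0.png")
cv2.imwrite("pics/c1.png",cv2.resize(t[150:230,180:260],(600,600),interpolation=cv2.INTER_CUBIC))   # box x7.5
cv2.imwrite("pics/c2.png",cv2.resize(t[130:210,300:410],(770,560),interpolation=cv2.INTER_CUBIC))  # rack x7
cv2.imwrite("pics/c3.png",cv2.resize(s[110:225,145:235],(450,575),interpolation=cv2.INTER_CUBIC))  # x5
cv2.imwrite("pics/c4.png",cv2.resize(s[210:285,230:330],(800,600),interpolation=cv2.INTER_CUBIC))  # x8
```

```text
(no output)
```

View pics/c1.png

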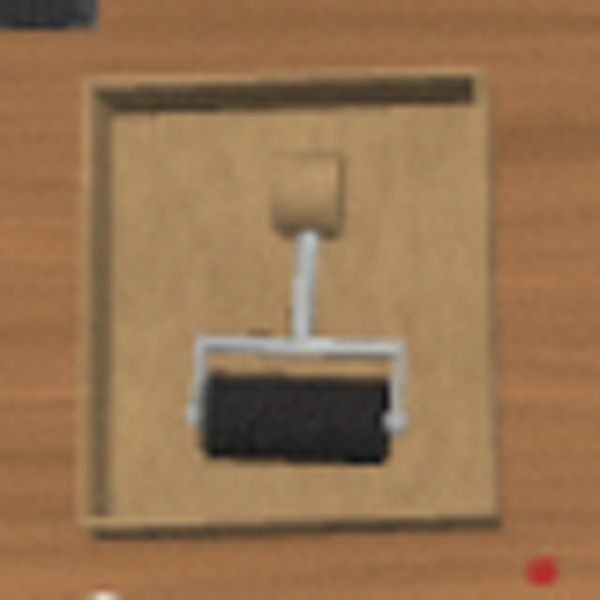

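View pics/c2.png

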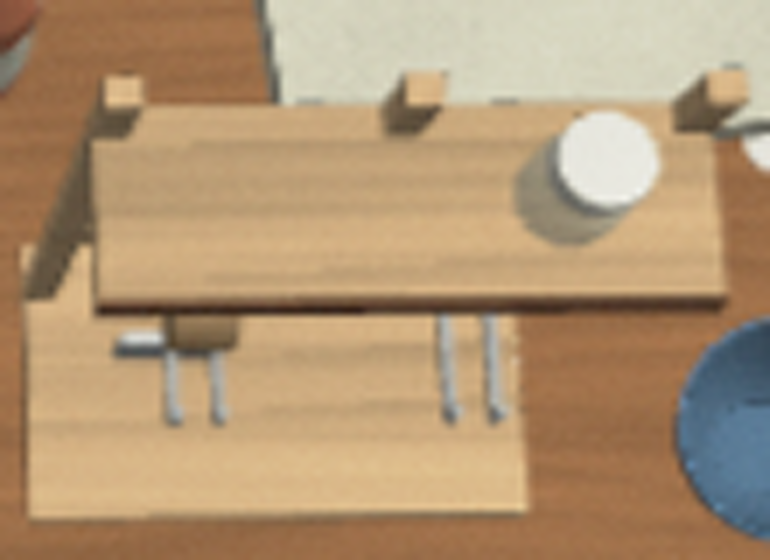

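View pics/c3.png

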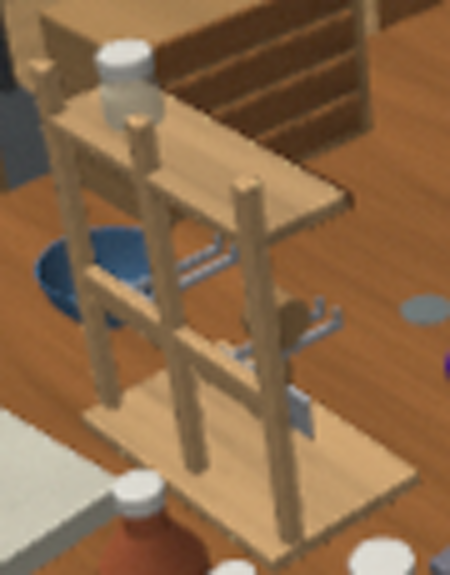

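View pics/c4.png

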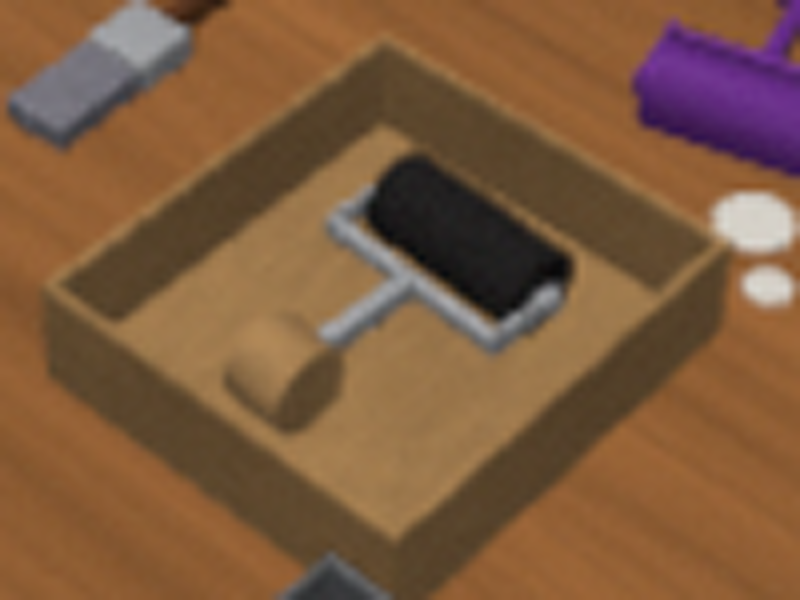

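Crops confirm it: the real roller has a wooden head at top-view pixel (221,175) in the original picture. The scraper is on hanger_left and hanger_right is empty. Next I'll fit the poses from features in both views.

```bash
cat >> util.py <<'E'
def tool(yaw,lean,sgn):
    # fingers (tool y) lean forward along heading yaw; tool x = sgn*lateral
    c,s=np.cos(yaw),np.sin(yaw); f=np.array([c,s,0]); l=np.array([-s,c,0])
    y=np.sin(lean)*f+np.cos(lean)*np.array([0,0,-1.]); x=sgn*l
    return Rn.from_matrix(np.c_[x,y,np.cross(x,y)]).as_rotvec()
GP=0.022
def tcp(center,ori,gp=GP): return np.asarray(center)+gp*Rn.from_rotvec(ori).as_matrix()[:,1]
E
python3 - <<'E'
from util import *
s=get_state(); print(Rn.from_rotvec(s["eef_rot"]).as_matrix().round(2))
for sg in (1,-1):
  for nm,c,yaw,le in [("above",(.597,.220,.25),-.04,0),("grasp",(.597,.220,.030),-.04,0),("mid0",(.45,.1,.40),0,0)]+[(f"{n}{l}",c,0,np.radians(l)) for l in (40,45,50,55,60) for n,c in [("mid",(.40,.0,.40)),("pre",(.40,-.314,.35)),("in",(.54,-.314,.207))]]:
    o=tool(yaw,le,sg); q=inverse_kinematics(tcp(c,o),o); print(sg,nm,None if q is None else np.round(q,2).tolist())
E
```

```text
[[ 0.44 -0.   -0.9 ]
 [ 0.9  -0.    0.44]
 [-0.   -1.    0.  ]]
1 above [0.18, 0.42, 1.32, -0.0, 1.41, -1.35]
1 grasp [0.18, 0.62, 1.56, -0.0, 0.96, -1.35]
1 mid0 [-0.02, 0.03, 1.45, 0.0, 1.66, -1.59]
1 mid40 [-0.64, -0.55, 2.03, 0.44, 1.11, -2.29]
1 pre40 [-1.34, -0.1, 1.89, 0.72, 1.26, -3.11]
1 in40 None
1 mid45 [-0.74, -0.61, 2.1, 0.56, 1.09, -2.43]
1 pre45 [-1.4, -0.11, 1.94, 0.82, 1.27, 3.07]
1 in45 [-1.06, 0.22, 1.99, 1.04, 0.8, 2.94]
1 mid50 [-0.87, -0.68, 2.17, 0.71, 1.11, -2.58]
1 pre50 [-1.46, -0.11, 2.0, 0.92, 1.29, 2.96]
1 in50 [-1.1, 0.23, 2.04, 1.2, 0.82, 2.76]
1 mid55 [-1.05, -0.75, 2.23, 0.86, 1.21, -2.75]
1 pre55 [-1.52, -0.1, 2.05, 1.01, 1.32, 2.86]
1 in55 [-1.14, 0.26, 2.09, 1.35, 0.87, 2.59]
1 mid60 [-1.41, -0.88, 2.3, 1.03, 1.51, -2.93]
1 pre60 [-1.57, -0.08, 2.1, 1.09, 1.35, 2.75]
1 in60 [-1.17, 0.29, 2.13, 1.48, 0.93, 2.43]
-1 above [0.18, 0.42, 1.32, -0.0, 1.41, 1.79]
-1 grasp [0.18, 0.62, 1.56, -0.0, 0.96, 1.79]
-1 mid0 [-0.02, 0.03, 1.45, 0.0, 1.66, 1.55]
-1 mid40 [-0.64, -0.55, 2.03, 0.44, 1.11, 0.85]
-1 pre40 [-1.34, -0.1, 1.89, 0.72, 1.26, 0.03]
-1 in40 [-1.01, 0.22, 1.93, 0.87, 0.79, -0.01]
-1 mid45 [-0.74, -0.61, 2.1, 0.56, 1.09, 0.72]
-1 pre45 [-1.4, -0.11, 1.94, 0.82, 1.27, -0.07]
-1 in45 [-1.06, 0.22, 1.99, 1.04, 0.8, -0.2]
-1 mid50 [-0.87, -0.68, 2.17, 0.71, 1.11, 0.56]
-1 pre50 [-1.46, -0.11, 2.0, 0.92, 1.29, -0.18]
-1 in50 [-1.1, 0.23, 2.04, 1.2, 0.82, -0.38]
-1 mid55 [-1.05, -0.75, 2.23, 0.86, 1.21, 0.4]
-1 pre55 [-1.52, -0.1, 2.05, 1.01, 1.32, -0.29]
-1 in55 [-1.14, 0.26, 2.09, 1.35, 0.87, -0.55]
-1 mid60 [-1.41, -0.88, 2.3, 1.03, 1.51, 0.21]
-1 pre60 [-1.57, -0.08, 2.1, 1.09, 1.35, -0.39]
-1 in60 [-1.17, 0.29, 2.13, 1.48, 0.93, -0.71]
```

Run:
```python
from util import *
import cv2
o=tool(-.04,0,-1)
move_ptp(tcp((.597,.220,.24),o),o)
hold(.2); s=get_state(); im=snapshot("wrist")
np.save("w1.npy",np.r_[s["position"],s["eef_rot"]]); cv2.imwrite("pics/w1o.png",im[:,:,::-1])
cv2.imwrite("pics/w1.png",cv2.resize(im[:,:,::-1],(800,600),interpolation=cv2.INTER_CUBIC))
print(s["clock"],s["position"],s["contact_force"],s["torque"])
c=wristcam(s)
print(proj(c,[[.597,.22,.028],[.597,.22,.051],[.48,.225,.028]])*1.5625)
for k in range(1):
  for th in (45,50,55):
    for p in [(.5,.15,.4),(.5,.15,.35),(.45,.0,.35),(.45,-.1,.35),(.42,-.2,.35),(.42,-.314,.33),(.41,-.314,.21)]:
      oo=tool(-.005,np.radians(th),-1);q=inverse_kinematics(tcp(p,oo),oo);print(th,p,None if q is None else q.round(2).tolist())
```

```text
2.0833 [0.5966059  0.22084784 0.21816767] [ 0.18140858 -0.10355827 -0.21377803] [-0.04816988  0.02179396 -0.00654267]
[[400.90875023 264.48193128]
 [401.07017887 271.77109843]
 [400.20115672 404.65828738]]
45 (0.5, 0.15, 0.4) [0.15, -0.25, 1.93, -0.17, 0.69, 1.81]
45 (0.5, 0.15, 0.35) [0.15, -0.22, 2.03, -0.2, 0.56, 1.85]
45 (0.45, 0.0, 0.35) [-0.54, -0.44, 2.15, 0.53, 0.79, 0.79]
45 (0.45, -0.1, 0.35) [-0.92, -0.38, 2.13, 0.73, 0.99, 0.37]
45 (0.42, -0.2, 0.35) [-1.24, -0.3, 2.08, 0.8, 1.19, 0.09]
45 (0.42, -0.314, 0.33) [-1.35, -0.07, 1.96, 0.84, 1.19, -0.07]
45 (0.41, -0.314, 0.21) [-1.37, 0.08, 2.15, 0.97, 0.99, -0.4]
50 (0.5, 0.15, 0.4) [0.16, -0.28, 2.0, -0.23, 0.57, 1.87]
50 (0.5, 0.15, 0.35) [0.16, -0.24, 2.09, -0.3, 0.44, 1.95]
50 (0.45, 0.0, 0.35) [-0.6, -0.48, 2.22, 0.68, 0.74, 0.63]
50 (0.45, -0.1, 0.35) [-1.0, -0.41, 2.19, 0.87, 1.0, 0.22]
50 (0.42, -0.2, 0.35) [-1.32, -0.31, 2.14, 0.91, 1.21, -0.04]
50 (0.42, -0.314, 0.33) [-1.4, -0.07, 2.02, 0.94, 1.21, -0.19]
50 (0.41, -0.314, 0.21) [-1.43, 0.1, 2.2, 1.08, 1.03, -0.54]
55 (0.5, 0.15, 0.4) [0.17, -0.3, 2.06, -0.34, 0.44, 1.98]
55 (0.5, 0.15, 0.35) [0.17, -0.25, 2.16, -0.48, 0.31, 2.13]
55 (0.45, 0.0, 0.35) [-0.66, -0.52, 2.29, 0.86, 0.72, 0.44]
55 (0.45, -0.1, 0.35) [-1.08, -0.44, 2.26, 1.01, 1.02, 0.07]
55 (0.42, -0.2, 0.35) [-1.39, -0.31, 2.2, 1.02, 1.25, -0.17]
55 (0.42, -0.314, 0.33) [-1.46, -0.06, 2.07, 1.04, 1.23, -0.31]
55 (0.41, -0.314, 0.21) [-1.49, 0.14, 2.24, 1.17, 1.09, -0.68]
```

View pics/w1.png

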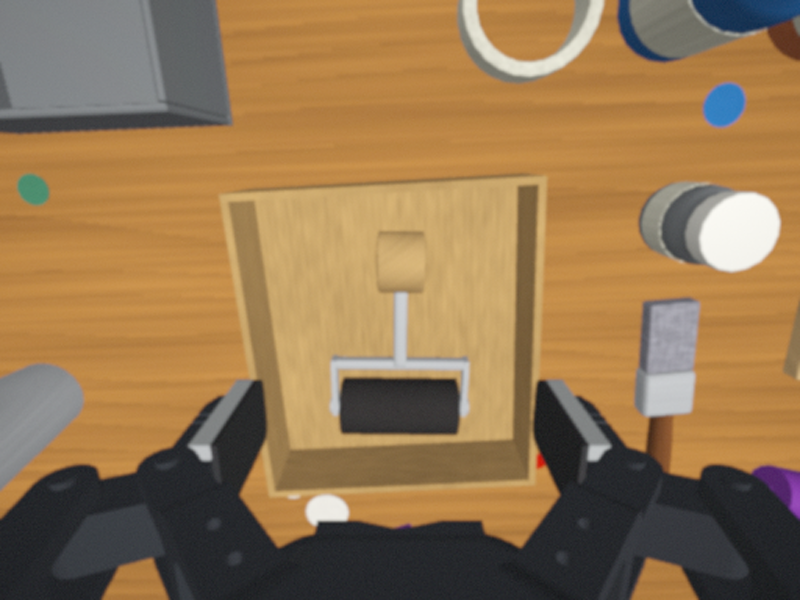

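The wrist view shows the head at (401,262), against a predicted (401,264). The neck runs straight along tool z and the rubber is at (400,405), so the estimate holds. I'll go down and grip.

Run:
```python
from util import *
import cv2
o=tool(-.04,0,-1)
p=np.array([.5975,.220,.0085])
print(line_to(p+[0,0,.04],.15)); print(line_to(p,.05,stop_force=8))
s=get_state();print(s["position"],s["contact_force"])
set_gripper(0.2,60); s=get_state();print(s["clock"],s["finger_gap"],s["contact_force"],s["torque"])
im=snapshot("wrist");cv2.imwrite("pics/w2.png",cv2.resize(im[:,:,::-1],(800,600)))
```

```text
False
False
[0.59777607 0.22004925 0.0087512 ] [ 0.35976613  0.53036232 -0.47531725]
4.8917 0.3898947915434705 [-1.31047118  0.69893298  2.40337951] [0.02254397 0.11653388 0.00918602]
```

View pics/w2.png

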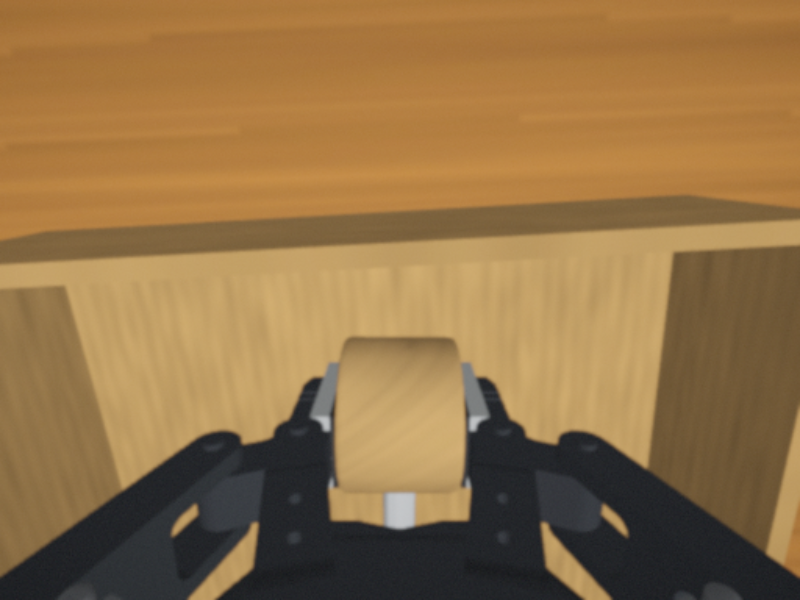

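The head is centred between the pads at (400,415). I'll lift it straight out, then lean the gripper.

Run:
```python
from util import *
import cv2
s=get_state();p=s["position"]
line_to(p+[0,0,.03],.05); s=get_state();print(s["contact_force"],s["torque"],s["finger_gap"])
line_to(p+[0,0,.34],.15)
o=tool(-.005,np.radians(50),-1)
line_to(tcp((.5,.15,.40),o),.06,ori=o)
hold(.5);s=get_state();print(s["clock"],s["contact_force"],s["torque"],s["finger_gap"],s["position"])
for n in("wrist","scene"):
    im=snapshot(n);cv2.imwrite(f"pics/{n}3.png",cv2.resize(im[:,:,::-1],(800,600)))
```

```text
[ 0.36932157  0.03425924 -3.79633819] [-0.05870834 -0.3639098  -0.04966508] 0.3909373333969213
10.4583 [ 0.69305785 -0.08269998 -3.26160934] [-0.02776925  0.53123921 -0.00148364] 0.38951271250370384 [0.51688275 0.14994419 0.38580237]
```

View pics/wrist3.png

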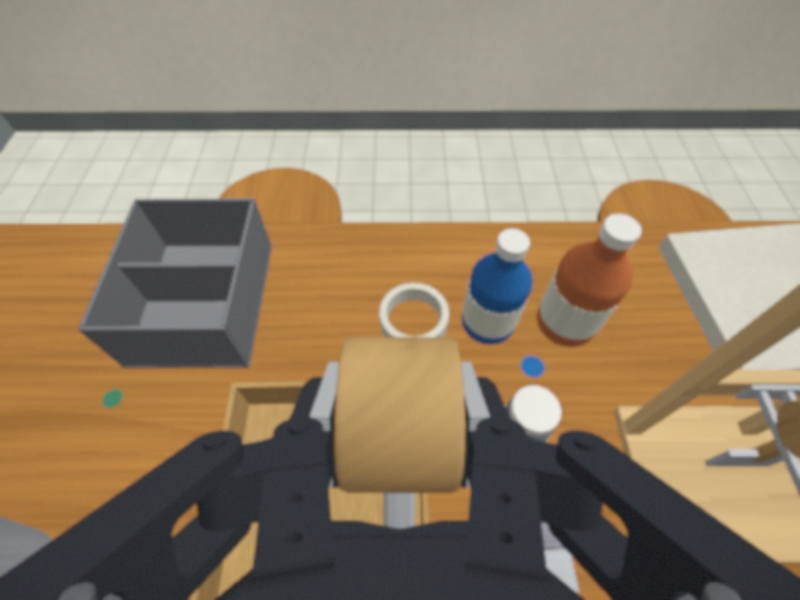

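View pics/scene3.png

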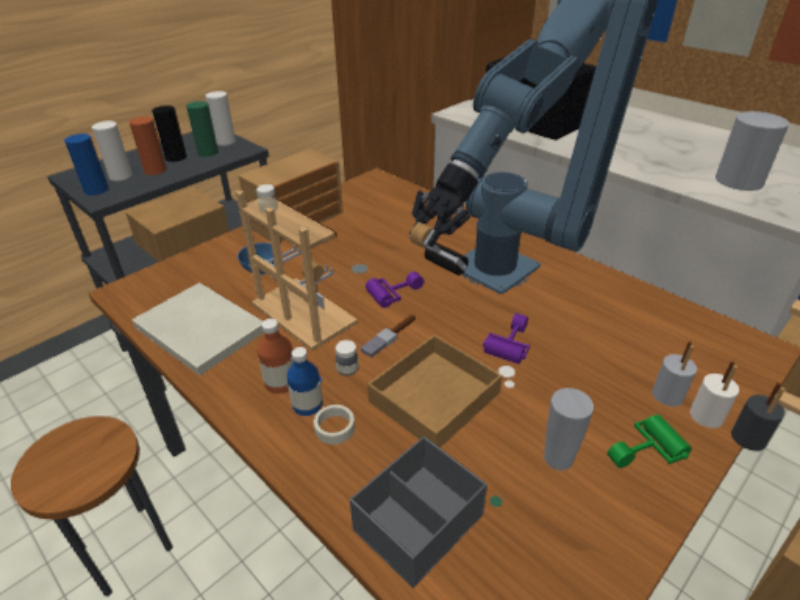

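Leaned at 50° with the roller firmly held, about 3.6 N. Next I'll test how the gripper responds at lower force, then ease in small steps while watching the wrist moment.

Run:
```python
from util import *
def av(n=6):
    g=[];t=[]
    for _ in range(n): hold(.02); s=get_state(); g.append(s["finger_gap"]);t.append(np.r_[s["contact_force"],s["torque"]])
    return s["clock"],np.mean(g).round(5),np.std(g).round(5),np.mean(t,0).round(3)[[2,4]]
print(av())
set_gripper(0.2,40);print(40,av())
set_gripper(0.2,20);print(20,av())
```

```text
(10.6583, np.float64(0.39076), np.float64(0.00276), array([-3.445,  0.561]))
40 (10.975, np.float64(0.39224), np.float64(0.0023), array([-3.751,  0.536]))
20 (11.2917, np.float64(0.39251), np.float64(0.0014), array([-3.481,  0.561]))
```

```bash
cat >> util.py <<'E'
def av(n=6):
    g=[];t=[]
    for _ in range(n): hold(.02); s=get_state(); g.append(s["finger_gap"]);t.append(np.r_[s["contact_force"],s["torque"]])
    return s["clock"],np.mean(g).round(5),np.std(g).round(5),np.mean(t,0).round(3)[[2,4]]
E
python3 - <<'E'
from util import *
m0=av()[3][1]
for c in [.34,.36,.37,.375,.38,.383,.386]:
    set_gripper(c,20); a=av(4); print(c,a)
    if abs(a[3][1]-m0)>.06: print("swing");break
E
```

```text
0.34 (11.675, np.float64(0.39117), np.float64(0.00128), array([-3.436,  0.575]))
0.36 (11.9583, np.float64(0.39122), np.float64(0.00258), array([-3.67 ,  0.564]))
0.37 (12.2417, np.float64(0.39209), np.float64(0.00132), array([-3.354,  0.55 ]))
0.375 (12.525, np.float64(0.39231), np.float64(0.00115), array([-3.608,  0.575]))
0.38 (12.8083, np.float64(0.39166), np.float64(0.00248), array([-3.665,  0.587]))
0.383 (13.0917, np.float64(0.3928), np.float64(0.00202), array([-3.758,  0.55 ]))
0.386 (13.375, np.float64(0.39035), np.float64(0.00051), array([-3.12 ,  0.528]))
```

Run:
```python
from util import *
m0=.56
for c in [.388,.389,.390,.391,.392,.393]:
    set_gripper(c,20); a=av(4); print(c,a)
    if abs(a[3][1]-m0)>.06 or a[3][0]>-2.5: print("change");break
```

```text
0.388 (13.6583, np.float64(0.39101), np.float64(0.00199), array([-3.405,  0.557]))
0.389 (13.9417, np.float64(0.3907), np.float64(0.00096), array([-3.48 ,  0.562]))
0.39 (14.225, np.float64(0.39138), np.float64(0.00226), array([-3.724,  0.588]))
0.391 (14.5083, np.float64(0.39166), np.float64(0.0012), array([-3.717,  0.593]))
0.392 (14.7917, np.float64(0.39216), np.float64(0.00117), array([-3.687,  0.559]))
0.393 (15.075, np.float64(0.39497), np.float64(0.00215), array([-3.557,  0.565]))
```

Run:
```python
from util import *
m0=.565
for c in [.394,.395,.396,.397,.398]:
    set_gripper(c,20); a=av(3); print(c,a)
    if abs(a[3][1]-m0)>.05 or a[3][0]>-2.5: print("change");break
```

```text
0.394 (15.3417, np.float64(0.39524), np.float64(0.00128), array([-3.737,  0.577]))
0.395 (15.6083, np.float64(0.39652), np.float64(0.00087), array([-3.881,  0.553]))
0.396 (15.875, np.float64(0.39602), np.float64(0.00057), array([-3.796,  0.58 ]))
0.397 (16.1417, np.float64(0.39488), np.float64(0.00233), array([-3.456,  0.645]))
change
```

Run:
```python
from util import *
import cv2
a=av(4);print(a)
im=snapshot("scene");cv2.imwrite("pics/s4.png",cv2.resize(im[130:200,240:320][:,:,::-1],(800,700))[:600])
```

```text
(16.2083, np.float64(0.39668), np.float64(0.00101), array([-3.624,  0.622]))
```

View pics/s4.png

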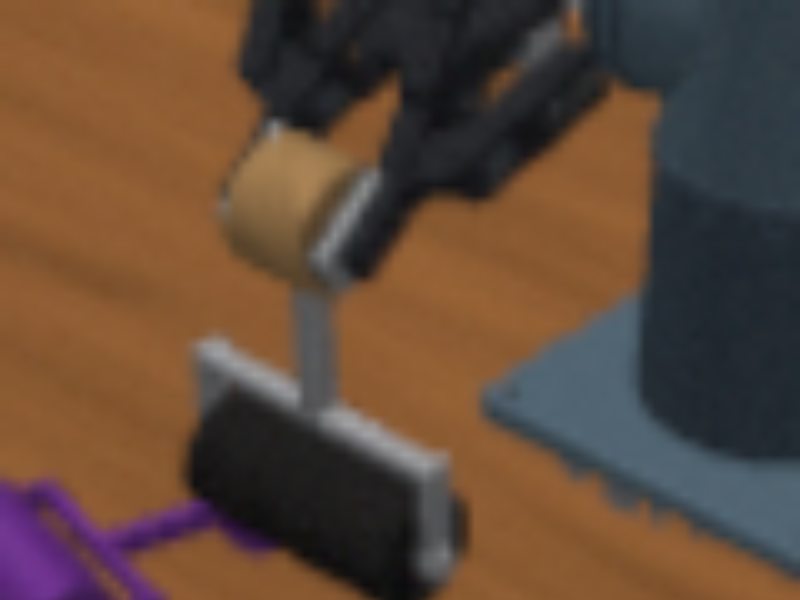

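Run:
```python
from util import *
import cv2
for _ in range(3): hold(.15);print(av(4))
s=get_state();R=Rn.from_rotvec(s["eef_rot"]).as_matrix();c=s["position"]-R[:,1]*.022
print(c, s["position"])
S=camera_info("scene")
for th in (0,10,20,30):
    d=np.array([-np.sin(np.radians(th)),0,-np.cos(np.radians(th))]);y=np.array([0,.054,0])
    print(th,((proj(S,[c,c+.078*d,c+.078*d+y,c+.078*d-y,c+.12*d])-[240,130])*10).round(0).tolist())
im=snapshot("scene");cv2.imwrite("pics/s5.png",cv2.resize(im[130:200,240:320][:,:,::-1],(800,700))[:600])
```

```text
(16.475, np.float64(0.39609), np.float64(0.00055), array([-3.348,  0.773]))
(16.6917, np.float64(0.39793), np.float64(0.00107), array([-3.498,  0.761]))
(16.9083, np.float64(0.39962), np.float64(0.00269), array([-3.453,  0.781]))
[0.499986   0.15000557 0.39999599] [0.51683851 0.14992143 0.38585436]
0 [[309.0, 197.0], [305.0, 397.0], [427.0, 461.0], [190.0, 336.0], [304.0, 498.0]]
10 [[309.0, 197.0], [333.0, 378.0], [454.0, 441.0], [217.0, 317.0], [345.0, 468.0]]
20 [[309.0, 197.0], [359.0, 353.0], [481.0, 416.0], [243.0, 294.0], [384.0, 431.0]]
30 [[309.0, 197.0], [384.0, 325.0], [506.0, 386.0], [268.0, 266.0], [421.0, 388.0]]
```

View pics/s5.png

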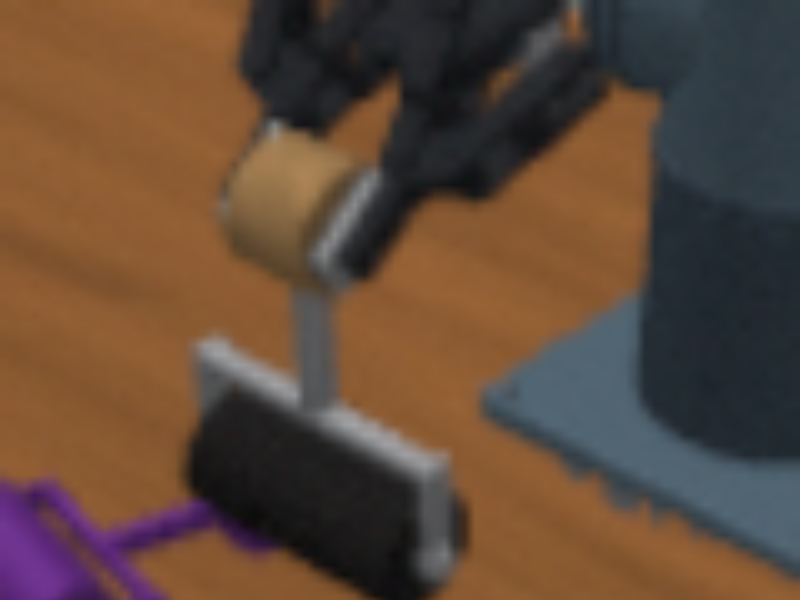

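Roller has swung down and is static about 3–5° short of plumb (pad friction). I'll turn the still-eased hand about 4° to take that out, then check and squeeze.

Run:
```python
from util import *
import cv2
s=get_state();R=Rn.from_rotvec(s["eef_rot"]).as_matrix();c=s["position"]-R[:,1]*.022
o=tool(-.005,np.radians(54),-1)
line_to(tcp(c,o),.004,ori=o); print(get_state()["clock"])
hold(.15);print(av(4))
im=snapshot("scene");cv2.imwrite("pics/s6.png",cv2.resize(im[130:200,240:320][:,:,::-1],(800,700))[:600])
```

```text
17.4833
(17.7, np.float64(0.39757), np.float64(0.00244), array([-3.294,  0.827]))
```

View pics/s6.png

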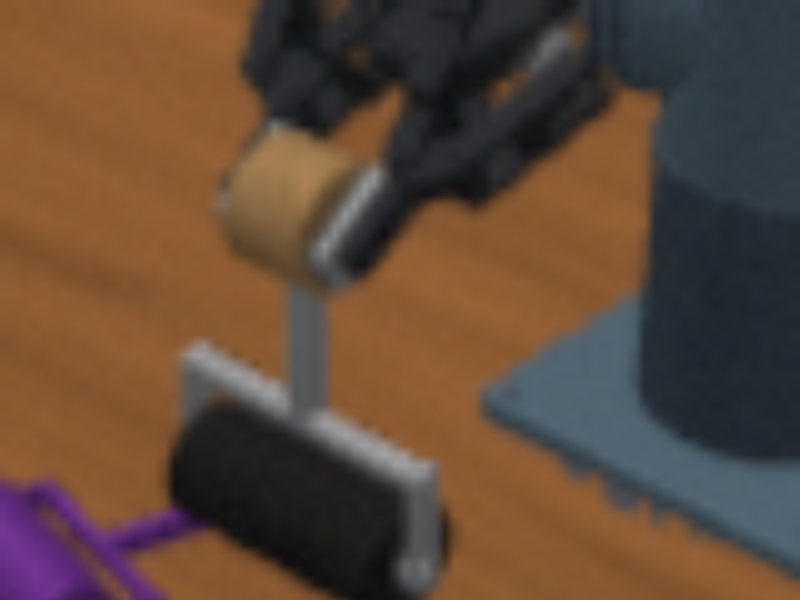

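The neck is now vertical, running from (308,285) to (308,410). I'll squeeze, hold, then carry it to the rack front.

Run:
```python
from util import *
import cv2
set_gripper(0.2,60); print(av(3)); hold(1.5)
s=get_state();R=Rn.from_rotvec(s["eef_rot"]).as_matrix();c=s["position"]-R[:,1]*.022;o=s["eef_rot"]
print(s["clock"],c,s["finger_gap"],np.abs(s["joint_velocities"]).max())
line_to(tcp((.43,.0,.38),o),.09)
line_to(tcp((.41,-.314,.30),o),.10)
hold(.3);s=get_state();print(s["clock"],s["q"].round(2),av(4))
for n in("scene","wrist"):
    im=snapshot(n);cv2.imwrite(f"pics/{n}7o.png",im[:,:,::-1]);
cv2.imwrite("pics/w7.png",cv2.resize(im[:,:,::-1],(800,600)))
im=cv2.imread("pics/scene7o.png");cv2.imwrite("pics/s7.png",cv2.resize(im[80:230,130:330],(800,600)))
```

```text
(18.0167, np.float64(0.39203), np.float64(0.00164), array([-3.318,  0.859]))
19.5167 [0.49997693 0.15000278 0.3999578 ] 0.3901349546306498 0.002571309966306779
25.2167 [-1.48 -0.03  2.11  1.04  1.2  -0.38] (25.2833, np.float64(0.39171), np.float64(0.00174), array([-2.815,  0.82 ]))
```

View pics/w7.png

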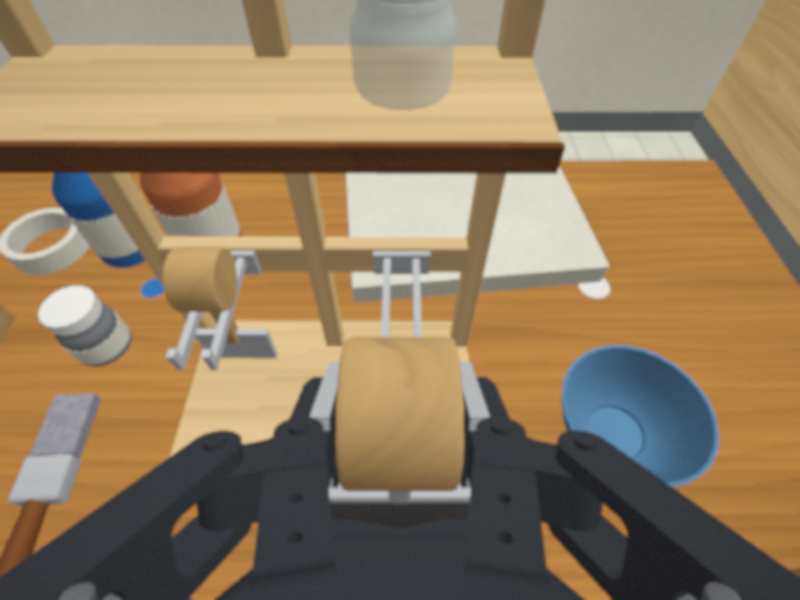

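View pics/s7.png

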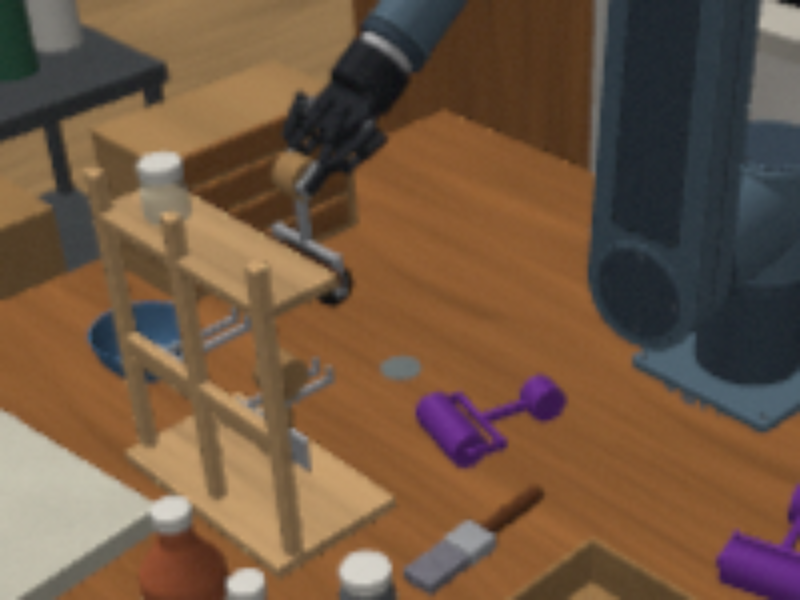

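The wrist view shows the empty hanger's prongs at (386,300) and (416,300), nearly centred with the head at (400,415). I'll check the lateral alignment in numbers.

Run:
```python
from util import *
import cv2
s=get_state();c=wristcam(s)
R=Rn.from_euler('z',-.0046).as_matrix();r0=np.array([.5424,-.2437,0])
for dx in (-.01,.0,.02,.04):
    W=[R@[.0078+dx,y,.16]+r0 for y in (-.0585,-.07,-.0815)]
    print(dx,(proj(c,W)*1.5625).round(1).tolist(), W[1].round(4))
W=[R@[.0078-.042,y,.17]+r0 for y in (.0815,.0585)];print("left tips",(proj(c,W)*1.5625).round(1).tolist())
W=[R@[-.014,y,.3]+r0 for y in (-.14,)];print("shelf corner",(proj(c,W)*1.5625).round(1).tolist())
im=cv2.imread("pics/wrist7o.png");cv2.imwrite("pics/w7c.png",cv2.resize(im[150:230,90:310],(800,291),interpolation=cv2.INTER_CUBIC))
```

```text
-0.01 [[382.1, 322.5], [398.3, 322.5], [414.4, 322.5]] [ 0.5399 -0.3137  0.16  ]
0.0 [[382.4, 311.1], [398.3, 311.1], [414.1, 311.1]] [ 0.5499 -0.3137  0.16  ]
0.02 [[383.0, 289.5], [398.2, 289.5], [413.5, 289.5]] [ 0.5699 -0.3138  0.16  ]
0.04 [[383.5, 269.3], [398.2, 269.3], [413.0, 269.3]] [ 0.5899 -0.3139  0.16  ]
left tips [[166.5, 354.6], [201.7, 354.6]]
shelf corner [[552.4, 171.1]]
```

View pics/w7c.png

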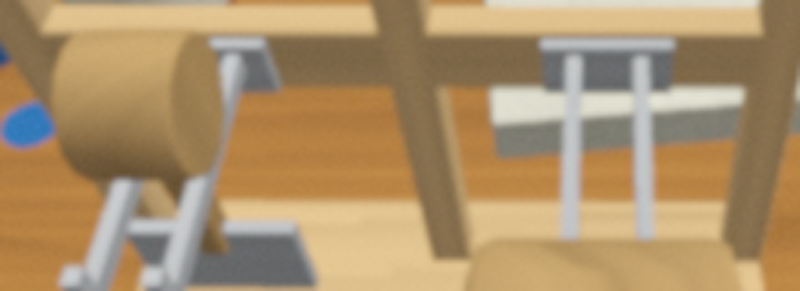

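Run:
```python
from util import *
s=get_state();c=wristcam(s)
R=Rn.from_rotvec(s["eef_rot"]).as_matrix();h=s["position"]-R[:,1]*.022
p=proj(c,[h])[0]*1.5625; Z=(np.array(c["R"])@h+c["t"])[2]
print("head pred",p,"Z",Z,h)
f=c["fx"]*1.5625
dx=(400.5-p[0])/f*Z; print("hand-eye x err m",dx)
for X,uobs in [((.5699,-.3138,.16),401.2),((.535,-.3137,.16),401.7)]:
    X=np.array(X);pz=proj(c,[X])[0]*1.5625;z=(np.array(c["R"])@X+c["t"])[2]
    print("px err",uobs-pz[0],"m to right(-y)",(uobs-pz[0])/f*z," after corr",(uobs-pz[0])/f*z-dx)
```

```text
head pred [401.2179656  420.52648346] Z 0.136468856333097 [ 0.41000342 -0.31398878  0.30000005]
hand-eye x err m -0.0002142454793220514
px err 2.986448241713333 m to right(-y) 0.0022497077674621083  after corr 0.0024639532467841596
px err 3.395652955704918 m to right(-y) 0.002402000152853124  after corr 0.002616245632175175
```

Run:
```python
from util import *
import cv2
s=get_state();o=s["eef_rot"]
line_to(tcp((.43,-.3155,.205),o),.1)
line_to(tcp((.455,-.3155,.205),o),.08)
hold(.2);s=get_state();print(s["clock"],s["contact_force"])
im=snapshot("wrist");cv2.imwrite("pics/w8o.png",im[:,:,::-1]);cv2.imwrite("pics/w8.png",cv2.resize(im[:,:,::-1],(800,600),interpolation=cv2.INTER_CUBIC))
cv2.imwrite("pics/w8c.png",cv2.resize(im[120:230,200:320][:,:,::-1],(640,587),interpolation=cv2.INTER_CUBIC))
c=wristcam(s)
for X in [(.56,-.3155,.16),(.59,-.3155,.16)]: print((proj(c,[X])[0]-[200,120])*5.333)
im=snapshot("scene");cv2.imwrite("pics/s8.png",cv2.resize(im[80:230,130:330][:,:,::-1],(800,600)))
```

```text
27.175 [ 0.1970474  -0.14979302 -3.9910575 ]
[294.79188673 243.12154505]
[293.70619855 105.522559  ]
```

View pics/w8c.png

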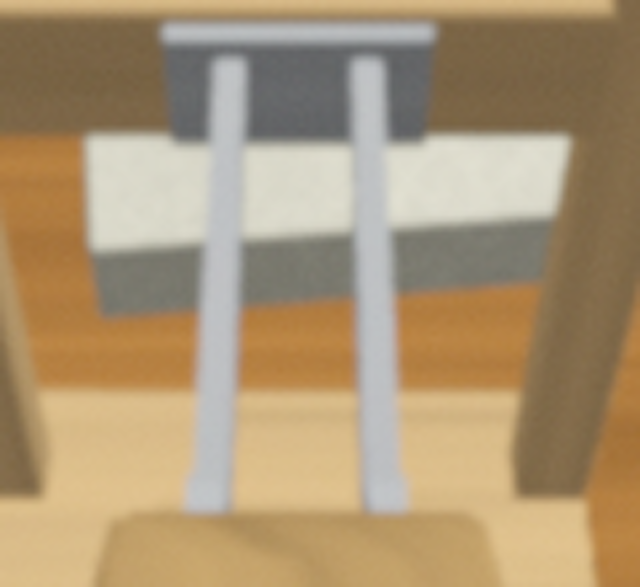

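View pics/s8.png

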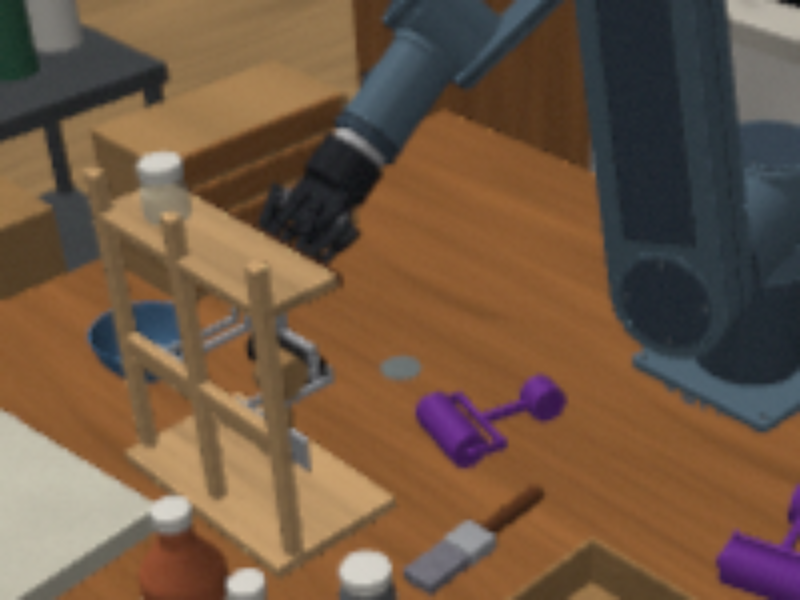

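Run:
```python
from util import *
s=get_state();c=wristcam(s)
for x in (.502,.505,.508,.511): print(x,(proj(c,[(x,-.316,.17)])[0]-[200,120])*5.333)
for x in (.60,.605,.61): print(x,(proj(c,[(x,-.316,.16)])[0]-[200,120])*5.333)
o=s["eef_rot"]
for x,z in [(.542,.205),(.542,.18)]: print(inverse_kinematics(tcp((x,-.316,z),o),o))
```

```text
0.502 [300.8609492  538.99183555]
0.505 [300.65938557 518.30813203]
0.508 [300.46152666 498.0045922 ]
0.511 [300.26727126 478.07083046]
0.6 [295.69522471  64.05495363]
0.605 [295.50556067  43.9609162 ]
0.61 [295.32019044  24.32178899]
[-1.12468273  0.25721118  2.07809388  1.32852071  0.84777698 -0.52344466]
[-1.12468273  0.30501428  2.10094265  1.39043163  0.83294469 -0.61619818]
```

Alignment is within 1 mm: prong midpoint at y≈-0.316, tips at x≈0.505. I'll go in under the shelf and lower until contact.

Run:
```python
from util import *
import cv2
s=get_state();o=s["eef_rot"]
print(line_to(tcp((.545,-.316,.205),o),.06,stop_force=6)); hold(.2)
s=get_state();print(s["clock"],s["contact_force"],s["torque"])
r=line_to(tcp((.545,-.316,.176),o),.02,stop_force=2.5)
s=get_state();R=Rn.from_rotvec(o).as_matrix();print(r,s["clock"],s["contact_force"],s["torque"],s["position"]-R[:,1]*.022)
for n in("wrist","scene","top"):
    im=snapshot(n);cv2.imwrite(f"pics/{n}9o.png",im[:,:,::-1])
cv2.imwrite("pics/w9.png",cv2.resize(cv2.imread("pics/wrist9o.png"),(800,600)))
cv2.imwrite("pics/s9.png",cv2.resize(cv2.imread("pics/scene9o.png")[110:215,150:270],(685,600),interpolation=cv2.INTER_CUBIC))
```

```text
False
29.125 [-1.08446557 -0.36869142 -3.44978576] [-0.00222694  0.82195042  0.01339034]
True 30.0833 [-1.71843253 -0.66861439  4.31449509] [0.00833273 0.01287843 0.03517862] [ 0.54504011 -0.31599867  0.18523913]
```

View pics/w9.png

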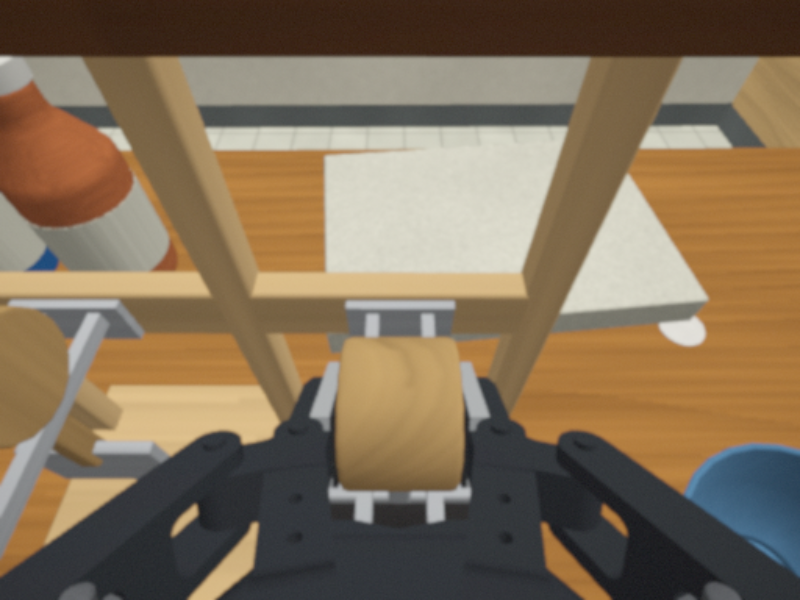

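View pics/s9.png

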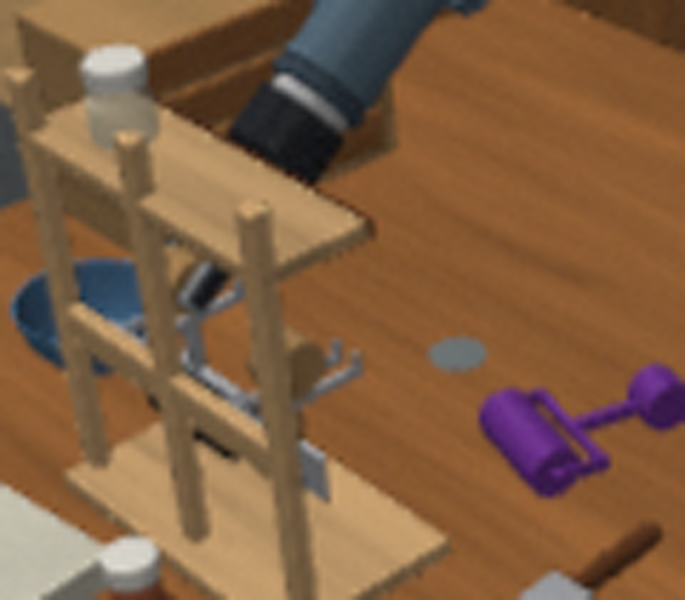

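The head (400,415) sits centred on the prongs, which show on both sides at (364,510) and (435,510) in front and (372,325) and (428,325) behind. Contact came at z≈0.185 and the weight is carried. I'll release and back out along the fingers.

Run:
```python
from util import *
import cv2
set_gripper(.398,20); hold(.3); set_gripper(.42); hold(.3); set_gripper(.8)
s=get_state();o=s["eef_rot"];R=Rn.from_rotvec(o).as_matrix();print(s["clock"],s["contact_force"])
p=s["position"]
print(line_to(p-R[:,1]*.12,.06,stop_force=8))
line_to(p-R[:,1]*.12+[-.06,0,.03],.12)
hold(.3);s=get_state();print(s["clock"],s["contact_force"])
for n in("wrist","scene","top"):
    im=snapshot(n);cv2.imwrite(f"pics/{n}10o.png",im[:,:,::-1])
cv2.imwrite("pics/w10.png",cv2.resize(cv2.imread("pics/wrist10o.png"),(800,600)))
cv2.imwrite("pics/s10.png",cv2.resize(cv2.imread("pics/scene10o.png")[110:215,150:270],(685,600),interpolation=cv2.INTER_CUBIC))
cv2.imwrite("pics/t10.png",cv2.resize(cv2.imread("pics/top10o.png"),(800,600)))
```

```text
31.6833 [-0.3981732  -0.1221166  -0.66084596]
False
34.8417 [-1.14256796  0.86672212 -0.21557006]
```

View pics/w10.png

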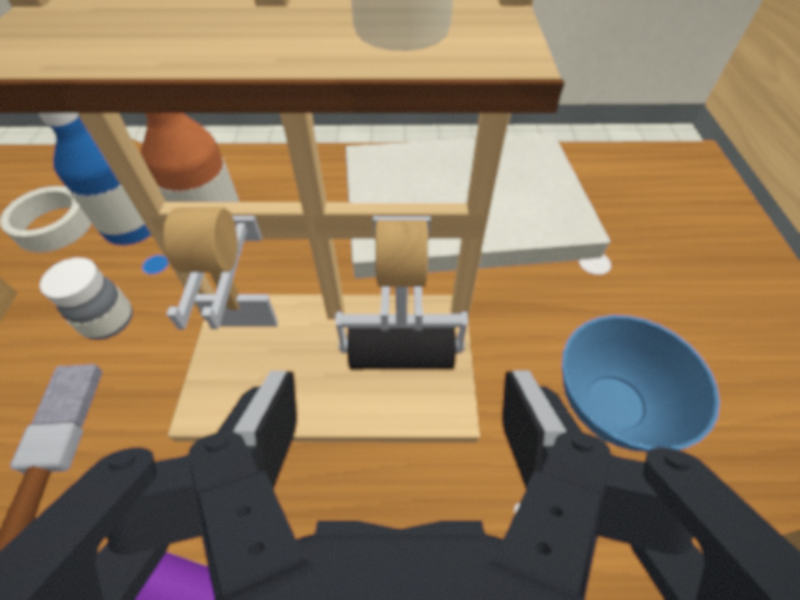

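View pics/s10.png

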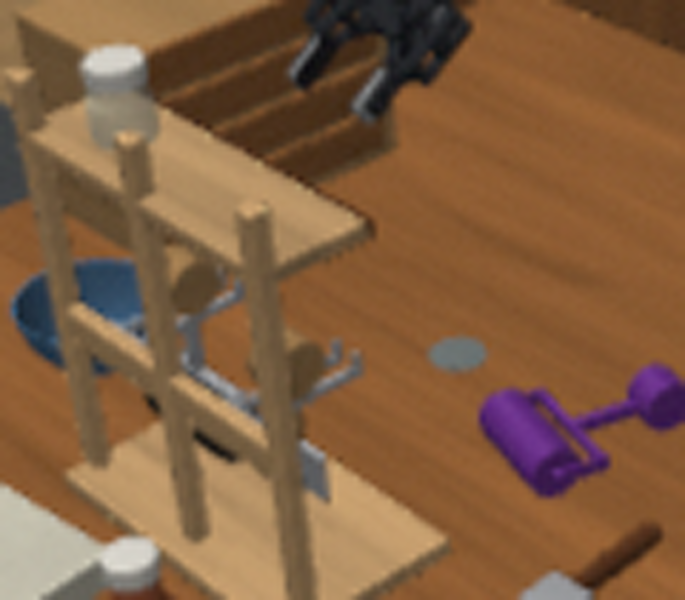

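View pics/t10.png

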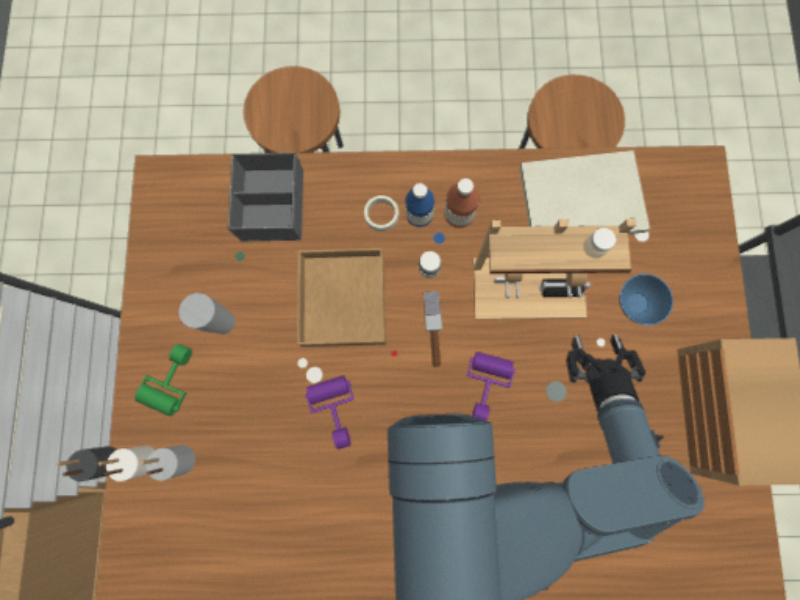

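The roller hangs on the right hanger: head (402,253), neck between the prongs, rubber (402,347) below. The scraper, jars and the rest are unmoved. One stillness check, then I hand in.

Run:
```python
from util import *
import cv2
a=snapshot("wrist").astype(int);hold(.8);b=snapshot("wrist").astype(int)
d=np.abs(a-b)[130:245,90:310];o=cv2.imread("pics/wrist10o.png")[:,:,::-1].astype(int)
print(d.mean(),d.max(),np.abs(o-b)[130:245,90:310].mean(),get_state()["clock"])
print(close_job())
```

```text
1.7464426877470356 34 2.4091436100131753 35.8917
the job is handed in; nothing more can be done
None
```

The ink roller now hangs head-up on the empty right hanger, with its neck between the prongs and rubber end down. I handed the job in at about 36 s of the 67 s allowed; no verdict was reported.

**What I did:**
- I pinched the wooden head at 60 N, lifted the roller out of the box and leaned the gripper 50°.
- I eased the grip in small steps until the roller swung down. It stopped about 3–5° short of plumb, so I turned the still-eased hand 4° more, which brought the neck to within about 1° of vertical in the scene picture.
- I squeezed it at 60 N again and held it still for 1.5 s, then reached in under the shelf and lowered it. Contact came with the head's centre at about 0.185 m; 0.183 m was expected.
- I let go in stages and backed the gripper out along its fingers.

**Last checks:**
- **Final pictures:** the head is centred on the prongs, the gripper is clear of everything, and the scraper and the other items appear unmoved.
- **Stillness:** two pictures 0.8 s apart differed by 1.7 grey levels on average (34 at most). I took that as camera noise but did not measure the noise on its own.
- **Disagreement:** the wrist camera put the hanger about 2 mm further towards -y than the fixed cameras. I used the wrist value, and the head landed centred.

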